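# Load the coffee grinder and hold its lid at the pulse mark

## Robot

A 6-joint arm with a two-finger parallel gripper is mounted at the origin on a cart in front of the work surface, level with it; the furniture and walls round the work are solid. World frame = base frame: x ahead of the robot, y to its left, z up, the work surface at z = 0. Lengths are in m, angles in rad, forces in N, time in s.
With the tool pointing down it reaches from about 0.375 to 0.75 m from the base axis. Payload 9 kg.
Tool frame: the origin (TCP) lies midway between the tips of the shut fingers; the grasp point (between the pads) lies 19 mm behind it; z points along the fingers, y is the line along which they close (so a half turn about z gives the same grasp; the last joint's range is limited). The gripper opens to 85 mm and grips with 20 to 120 N. Pads are 22 mm wide; open, the fingers measure 114 mm over their backs; the gripper's body (76 mm by 85 mm) begins 54 mm behind the grasp point. The pads swing forward as they close: fully open they stand 13 mm farther back than shut.
Start: joints at [-1.381, 0.104, 0.097, 1.564, 0, 1.353], TCP at [0.238, -0.551, 0.231] pointing down, gripper open.
Joint ranges: [-2.99, 2.99], [-0.84, 1.86], [-1.1, 1.16], [-1.84, 2.11], [-1.51, 1.56], [-3.14, 3.14]. Speed limits (rad/s): [2.22, 2.22, 2.57, 3.14, 3.14, 3.14].

## Interface

Orientations are given as a unit quaternion [x, y, z, w].
In Python, from plant import manip gives the robot as it stands. The module is installed in compiled form; this text tells all that it offers. Calls block until the motion is done:
- manip.reach(position, orientation): joint-space move of the TCP to a pose.
- manip.move_straight(position, orientation=None, velocity=0.15): straight line of the TCP; orientation=None keeps the orientation; velocity is the mean speed in m/s.
- manip.move_joints(angles): joint-space move.
- manip.grip(opening): opening from 0.0 (shut) to 1.0 (fully open); the grip force is fixed at half the most; returns when the fingers have stopped.
- manip.hold(seconds).
- manip.ik(position, orientation): joint angles nearest the present ones, or None.
- manip.snapshot(name): name is "side" or "top" or "wrist"; returns the picture (420x560x3 uint8, red, green, blue); there is no depth.
- manip.calibration(name): a dict with "fx", "fy", "cx", "cy" (pixels), "dist" ([k1, k2, p1, p2, k3] as OpenCV has them; the pictures are not rectified), "camera_from_world" (4x4, takes a point from world to camera coordinates). Camera axes: x right, y down, z forward; pixel columns grow to the right and rows downward; lengths in m; the calibration is good to about 2 mm. A picture is of the moment at which its call begins: read the wrist's pose just before it. calibration takes no time and is no camera call; for the wrist camera it gives the pose at the moment of the call.
A pose or a line that the arm cannot do raises manip.PlanningError and nothing moves.
- manip.sign_off(): hands the job in; it is judged then, once.
Trained networks look in the newest picture that a camera, given by its name, has taken for a name from the list of things; names that differ only in an ending like _2 or _b are one class to them, and where a whole thing is asked for, a point or a joint stands for the part that bears it (a point fixed in the world has none). Each returns a list of dicts, best first, with "p" (0 to 1); they miss things now and then, are a little off and sometimes report something else, mostly with a low value. They report only what shows in the picture. A call takes as long as a camera call. They do not tell look-alikes from the thing itself.
- manip.spot_in(camera, query): "location" ([x, y, z] in m, in the coordinates of the camera as it stood for that picture, good to about 4 mm: the middle of the surface that is visible of it).
- manip.tip_of(camera, query): "location" ([x, y, z] in m, in the coordinates of the camera as it stood for that picture, good to about 4 mm: a listed point, or the origin of a listed thing).
Readings, each from a call of its own:
- manip.get_t(): time.
- manip.get_q(): joint angles.
- manip.get_qd(): joint speeds.
- manip.get_joint_efforts(): joint torques, N m.
- manip.get_tcp_pos(): TCP position.
- manip.get_tool_rot(): TCP orientation.
- manip.get_force(): force on the tool from outside, world axes, zero at the start.
- manip.get_moment(): the same for the moment, N m.
- manip.get_gripper_width(): opening from 0.0 (shut) to 1.0 (fully open).
- manip.get_finger_force(): force on a finger pad.
Only numpy, scipy, OpenCV 4.12 (cv2) and the standard library are available. Lean on these libraries where they do the work, as an engineer would, in place of code of your own. Each camera call takes 0.05 s, during which the arm holds its last target. There are 200 camera calls.

## Task

Put the steel burr disc fully home in the round well of the coffee grinder and let go of it, then fit the blue bayonet lid over it with its lugs through the notches until the lid sits on the rim. Twist the lid clockwise (seen from above) against its spring to the yellow pulse mark, half-way to the red lock mark, without ever reaching the lock click, and finish while still gripping the lid and holding it there. Leave the other things on the island alone.

Things in the scene. Friction and masses are not known exactly. Their poses are not given: they have to be found in the camera images.
- grinder: Coffee grinder base, fixed: upright metal cylinder, 124 mm diameter, black top. Origin: centre of its underside; rim (top face) 70 mm up. Collar opening at the rim 76 mm wide, collar 5 mm thick; notches for the lid's lugs, about 19 mm wide and out to 46 mm from the axis, at its +x and -x, each by a white line on the rim. A half turn makes no difference.
- well (a point): Centre of the floor of the round well in the grinder, 47 mm above the island: the well is 58 mm in diameter and 8 mm deep from the channel floor; the well floor is 23 mm below the rim. The underside of the burr disc shall rest here.
- half_mark (a point): On the grinder's axis at rim height (70 mm up); its x axis points along one yellow pulse line. Lines on the rim, going clockwise seen from above, on both sides alike: white at the notch, yellow (pulse) at 40 degrees (0.70 rad), red (locked) at 80 degrees (1.40 rad).
- burr_hub (a point): Grip point on the axis of the steel burr disc, 39 mm above its underside, 12 mm below its top; z up. Disc 54 mm in diameter, 8 mm thick, with a chamfered foot; upright round hub 18 mm in diameter, 43 mm tall (51 mm overall). About 0.13 kg. Yaw does not matter. Seated, the hub's top is 28 mm above the rim and this point 86 mm above the island.
- lid_grip (a point): Grip point on the blue lid's axis, in the bar on its dome, 68 mm above its underside, 14 mm below its top; seated, 126 mm above the island. Bar 50 mm long (lid's x, white pointers at both ends), 18 wide, 30 high. Dome 92 mm in diameter; plug below it 71 mm in diameter, 12 mm long, lugs at its foot under the bar's ends, 10 mm wide, 5 high, to 44.5 mm from the axis. 0.18 kg. Half turns are alike.
- switch_ring (a joint): Pulse switch ring inside, rad: 0 at rest, grows as the lid turns clockwise. Its paddles meet the lid's lugs after about 0.15 rad of turn from the notch centres, so it reads about 0.55 with the lid at the pulse mark. A spring (0.08 N m at rest, 0.12 N m at the pulse mark) turns ring and lid back if the lid is let go.
- lock_pawl (a joint): Sprung lock pawl inside the grinder, m: 0 at rest; a lug pushes it outward from about 0.95 rad of lid turn, up to 2.5 mm (the lock click) at 1.2 rad.
- salt_shaker: Small glass salt shaker with a grey cap, 44 mm in diameter, 90 mm tall, origin at the centre of its underside; a bystander.
- dark_jar: Small spice jar with a dark label and black cap, 41 mm in diameter, 105 mm tall, origin at the centre of its underside; a bystander.
- spice_jar: Small spice jar with a blue label and black cap, 41 mm in diameter, 105 mm tall, origin at the centre of its underside; a bystander.
There are look-alikes about, which are no part of the job. There is more than one size of the part that bears lid_grip; the job needs the smallest. Of the things shaped like the part that bears burr_hub, the bare steel one is meant.

How it is judged:
By the outcome, as a careful person would: the job done as asked, in the order asked, and still so for the second after the job is handed in, while the arm keeps its last pose, push and grip.
It also fails if it takes over 48 s, if anything falls off the work surface, if the arm or the gripper's body presses on something with over 40 N, if the wrist force passes 120 N, or if a joint passes its speed limit or range.

## Working session

There is one attempt and no reset: what is moved stays moved. The work goes in short steps, each a Python script; the robot and the scene stay as the last script left them, time stands still between calls to the robot, and variables do not carry over. Pictures are saved under pics/ and viewed, at most 10 in all, crops included, and the job is handed in when it is done.

```bash
mkdir -p pics; cat > h.py <<'E'
from plant import manip
import numpy as np, cv2
def snap(c,f=None):
    K=manip.calibration(c); im=manip.snapshot(c)
    if f: cv2.imwrite('pics/'+f+'.png',im[:,:,::-1])
    return K,im
def w(K,p):
    T=np.linalg.inv(np.array(K["camera_from_world"])); return (T@np.r_[p,1])[:3]
def px(K,P):
    T=np.array(K["camera_from_world"]); M=np.array([[K["fx"],0,K["cx"]],[0,K["fy"],K["cy"]],[0,0,1]])
    r,_=cv2.Rodrigues(T[:3,:3]); return cv2.projectPoints(np.array(P,float).reshape(-1,3),r,T[:3,3],M,np.array(K["dist"]))[0].reshape(-1,2)
def ray(K,uv,z):
    M=np.array([[K["fx"],0,K["cx"]],[0,K["fy"],K["cy"]],[0,0,1]])
    n=cv2.undistortPoints(np.array(uv,float).reshape(-1,1,2),M,np.array(K["dist"])).reshape(-1,2)
    T=np.linalg.inv(np.array(K["camera_from_world"])); d=np.c_[n,np.ones(len(n))]@T[:3,:3].T; o=T[:3,3]
    return o+d*((z-o[2])/d[:,2])[:,None]
def show(c,K,q,f='tip_of'):
    for r in getattr(manip,f)(c,q):
        P=w(K,r["location"]); print(c,q,f,round(r["p"],2),P.round(4),px(K,P)[0].round())
def quat(yaw):  # tool down, tool y axis (closing) at angle yaw+90deg: x axis at yaw
    from scipy.spatial.transform import Rotation as R
    return (R.from_euler('z',yaw)*R.from_euler('x',np.pi)).as_quat()
E
python3 - <<'E'
from h import *
for c in ("top","side"):
    K,im=snap(c,c+"0")
    for q in ("grinder","burr_hub","lid_grip","half_mark","salt_shaker","dark_jar","spice_jar"): show(c,K,q)
    print(c,np.linalg.inv(np.array(K["camera_from_world"]))[:3,3].round(3))
print(manip.get_t(),manip.get_tool_rot(),quat(0), manip.get_q())
E
```

```text
top grinder tip_of 0.68 [ 0.7641  0.0031 -0.0011] [236. 130.]
top burr_hub tip_of 0.83 [0.3615 0.2348 0.0399] [155. 272.]
top burr_hub tip_of 0.72 [0.4694 0.1787 0.0407] [174. 233.]
top lid_grip tip_of 0.9 [ 0.4873 -0.3006  0.072 ] [349. 222.]
top lid_grip tip_of 0.61 [ 0.3155 -0.2576  0.0961] [336. 288.]
top half_mark tip_of 0.57 [ 0.5097 -0.0244  0.0707] [246. 216.]
top dark_jar tip_of 0.66 [ 0.7203  0.1647 -0.0008] [182. 147.]
top dark_jar tip_of 0.31 [ 0.7619  0.0034 -0.0041] [237. 131.]
top spice_jar tip_of 0.69 [ 0.7735 -0.1676 -0.0014] [295. 125.]
top spice_jar tip_of 0.54 [ 0.484  -0.2986  0.071 ] [348. 223.]
top [ 0.484 -0.104  1.109]
side grinder tip_of 0.81 [ 0.5131 -0.0292  0.0044] [284. 259.]
side burr_hub tip_of 0.92 [0.4667 0.1821 0.0421] [267. 318.]
side burr_hub tip_of 0.83 [0.3641 0.2357 0.0378] [311. 361.]
side lid_grip tip_of 0.79 [ 0.4809 -0.2982  0.0752] [330. 184.]
side lid_grip tip_of 0.78 [ 0.4451 -0.4549  0.0993] [356. 156.]
side half_mark tip_of 0.6 [ 0.5101 -0.0256  0.0693] [285. 238.]
side half_mark tip_of 0.59 [ 0.4755 -0.2946  0.0723] [332. 186.]
side salt_shaker tip_of 0.83 [0.7624 0.0028 0.0043] [184. 243.]
side salt_shaker tip_of 0.68 [0.469  0.1803 0.0421] [266. 317.]
side dark_jar tip_of 0.55 [0.7229 0.1602 0.0027] [159. 289.]
side spice_jar tip_of 0.7 [ 0.769  -0.1716  0.0041] [217. 208.]
side spice_jar tip_of 0.48 [ 0.4814 -0.2938  0.0709] [329. 186.]
side [0.266 0.644 0.59 ]
0.8 [ 9.79287057e-01  2.02476801e-01 -6.39145724e-06  6.91662887e-05] [1.000000e+00 0.000000e+00 0.000000e+00 6.123234e-17] [-1.38071840e+00  1.04057692e-01  9.72918314e-02  1.56389197e+00
 -1.08715883e-05  1.35310135e+00]
```

View pics/top0.png

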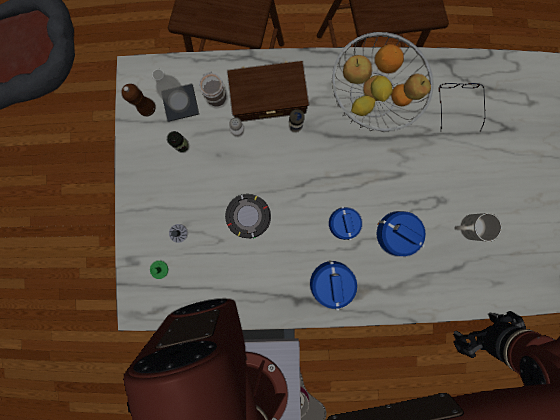

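View pics/side0.png

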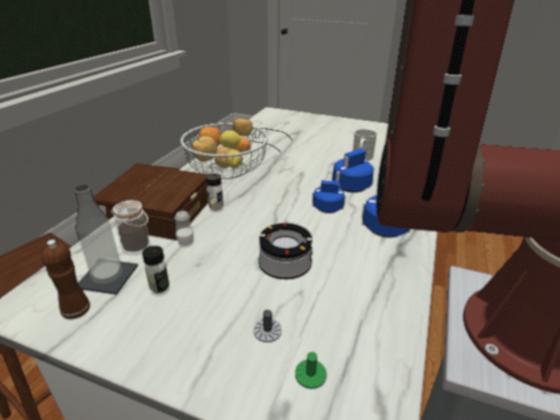

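The top view shows two burr-like parts: bare steel at (178,233) and green at (159,270). It shows three blue lids, at (346,223), (401,233) and (334,285), and the one at (346,223) is the smallest. The grinder is at (247,216). In the side view the steel burr is at (267,325), the grinder at (285,250) and the small lid at (329,197). I choose the steel burr and the lid at (346,223), and check them in one crop.

```bash
python3 - <<'E'
import cv2
im=cv2.imread('pics/top0.png')[180:312,140:440]
cv2.imwrite('pics/crop.png',cv2.resize(im,None,fx=2.6,fy=2.6,interpolation=cv2.INTER_CUBIC))
E
```

```text
(no output)
```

View pics/crop.png

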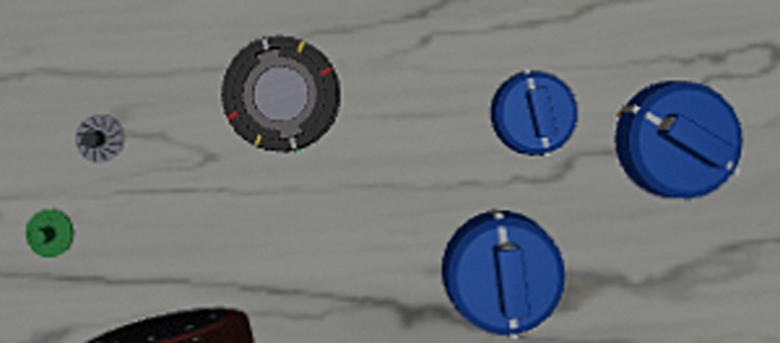

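The crop confirms it: the bare steel burr is at crop (100,138) and the green look-alike at (50,233). The smallest lid is at crop (534,112), with pointers at (528,75) and (545,143). The white notches are at (265,43) and (293,145), so the grinder yaw is about 0.27 and the lid yaw about 0.25.

```bash
python3 - <<'E'
from h import *
K=manip.calibration("wrist"); T=np.linalg.inv(np.array(K["camera_from_world"]))
print("cam-tcp",(T[:3,3]-manip.get_tcp_pos()).round(3),T[:3,2].round(2),K["fx"])
for P in ((.468,.180),(.511,-.027),(.484,-.299)):
    for y in (0.25,0.25+np.pi,0.25-.7,.25-.7+np.pi):
        q=manip.ik([*P,.2],quat(y)); print(P,round(y,2),None if q is None else np.round(q,2))
manip.reach([.45,.18,.24],quat(0.2+np.pi) if manip.ik([.45,.18,.24],quat(0.2+np.pi)) is not None else quat(.2))
K,im=snap("wrist","w1")
show("wrist",K,"burr_hub"); print(manip.get_t(),manip.get_tcp_pos(),manip.get_q())
E
```

```text
cam-tcp [0.068 0.029 0.142] [-0.27 -0.12 -0.96] 354.49039856988213
(0.468, 0.18) 0.25 [ 0.11 -0.2  -0.26  1.52  0.    3.  ]
(0.468, 0.18) 3.39 [ 0.11 -0.2  -0.26  1.52  0.   -0.14]
(0.468, 0.18) -0.45 [ 0.11 -0.2  -0.26  1.52  0.   -2.59]
(0.468, 0.18) 2.69 [ 0.11 -0.2  -0.26  1.52  0.    0.56]
(0.511, -0.027) 0.25 [-0.31 -0.17 -0.23  1.51  0.    2.58]
(0.511, -0.027) 3.39 [-0.31 -0.17 -0.23  1.51  0.   -0.56]
(0.511, -0.027) -0.45 [-0.31 -0.17 -0.23  1.51  0.   -3.  ]
(0.511, -0.027) 2.69 [-0.31 -0.17 -0.23  1.51  0.    0.14]
(0.484, -0.299) 0.25 [-0.78  0.   -0.06  1.5   0.    2.11]
(0.484, -0.299) 3.39 [-0.78  0.   -0.06  1.5   0.   -1.03]
(0.484, -0.299) -0.45 [-0.78  0.   -0.06  1.5   0.    2.81]
(0.484, -0.299) 2.69 [-0.78  0.   -0.06  1.5   0.   -0.33]
wrist burr_hub tip_of 0.71 [0.3618 0.2377 0.0381] [358. 107.]
wrist burr_hub tip_of 0.69 [0.4646 0.1787 0.0395] [274. 201.]
3.5833 [0.45026261 0.17950629 0.23994652] [ 1.08728910e-01 -2.46132549e-01 -2.22117281e-01  1.59488441e+00
 -4.57692992e-05 -9.00108411e-02]
```

View pics/w1.png

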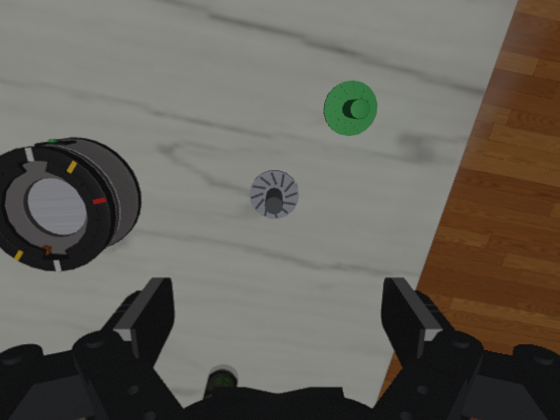

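The wrist view shows the steel burr with its hub top at about (274,206) and disc centre at (274,194). The green look-alike is at (352,108) and the grinder is at the left, at (55,207), with an empty well. Next I fix the burr position by ray and grasp it.

```bash
python3 - <<'E'
from h import *
K=manip.calibration("wrist")
a=ray(K,[(274,194)],.008)[0]
print(a.round(4)) 
# side & top as checks
c=np.mean([a[:2],(.4646,.1787),(.468,.180)],0); c=(a[:2]+c)/2; print(c)
q=quat(.2+np.pi)
manip.reach([*c,.10],q)
manip.move_straight([*c,.020],velocity=.1)
manip.grip(0.0); print("grip",manip.get_gripper_width(),manip.get_finger_force())
# look over grinder: camera sits ahead; view from far side
manip.move_straight([*c,.19],velocity=.25)
print(manip.get_t(),manip.get_gripper_width())
manip.reach([.44,-.027,.25],q)
K,im=snap("wrist","w2")
for n in ("grinder","half_mark","burr_hub"): show("wrist",K,n)
K,im=snap("top"); show("top",K,"half_mark"); show("top",K,"grinder")
print(manip.get_t(),manip.get_tcp_pos())
E
```

```text
[0.4651 0.1787 0.008 ]
[0.46552733 0.17891095]
grip 0.19229278717182507 58.4288763999939
6.6167 0.19323827069016564
wrist burr_hub tip_of 0.78 [0.3639 0.2372 0.038 ] [553. 163.]
wrist burr_hub tip_of 0.72 [ 0.4432 -0.0256  0.268 ] [278. 314.]
top half_mark tip_of 0.66 [ 0.5088 -0.0265  0.0689] [247. 217.]
top grinder tip_of 0.79 [ 5.157e-01 -2.940e-02  5.000e-04] [250. 215.]
7.8333 [ 0.44005453 -0.02630578  0.24975955]
```

View pics/w2.png

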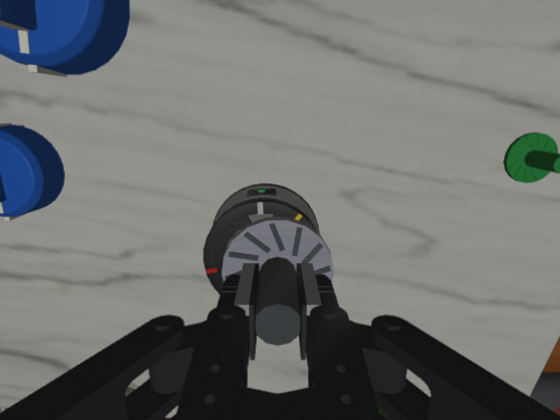

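The wrist view shows the burr held level in the pads, with its disc at about (277,265). The grinder is behind it at (262,245), mostly hidden. I move farther over in x to see the rim clear of the burr.

```bash
python3 - <<'E'
from h import *
q=quat(.25+np.pi)
manip.reach([.60,-.027,.25],q)
K,im=snap("wrist","w3raw")
for n in ("grinder","half_mark","burr_hub"): show("wrist",K,n)
t=np.array(manip.get_tcp_pos()); print(manip.get_t(),t)
np.savez('w3.npz',T=K["camera_from_world"],t=t)
o=im.copy()
th=np.linspace(0,2*np.pi,90)
def circ(c,z,r,col):
    P=px(K,np.c_[c[0]+r*np.cos(th),c[1]+r*np.sin(th),np.full(90,z)]); cv2.polylines(o,[np.round(P*4).astype(int)],True,col,1,cv2.LINE_AA,2)
zb=t[2]+.019-.039
circ(t[:2],zb+.008,.027,(255,0,0)); circ(t[:2],zb+.051,.009,(255,0,0))
circ((.511,-.027),.07,.062,(0,255,0)); circ((.511,-.027),.07,.038,(0,255,0))
for s in (0,np.pi):
  for r in (.046,.062):
    u=px(K,[[.511+r*np.cos(.27+s),-.027+r*np.sin(.27+s),.07]])[0]; cv2.circle(o,tuple(int(v) for v in u.round()),2,(255,0,255),1)
cv2.imwrite('pics/w3.png',cv2.resize(o[:,:,::-1],(800,600),interpolation=cv2.INTER_CUBIC))
E
```

```text
wrist grinder tip_of 0.84 [ 5.113e-01 -2.560e-02 -2.000e-04] [299.  98.]
wrist half_mark tip_of 0.97 [ 0.5079 -0.0267  0.0678] [304.  91.]
wrist half_mark tip_of 0.66 [ 0.5116 -0.0259  0.0471] [302.  96.]
wrist burr_hub tip_of 0.73 [ 0.6034 -0.0254  0.2684] [279. 315.]
wrist burr_hub tip_of 0.51 [7.211e-01 1.595e-01 5.000e-04] [398. 308.]
8.7333 [ 0.59948188 -0.02705724  0.25088401]
```

View pics/w3.png

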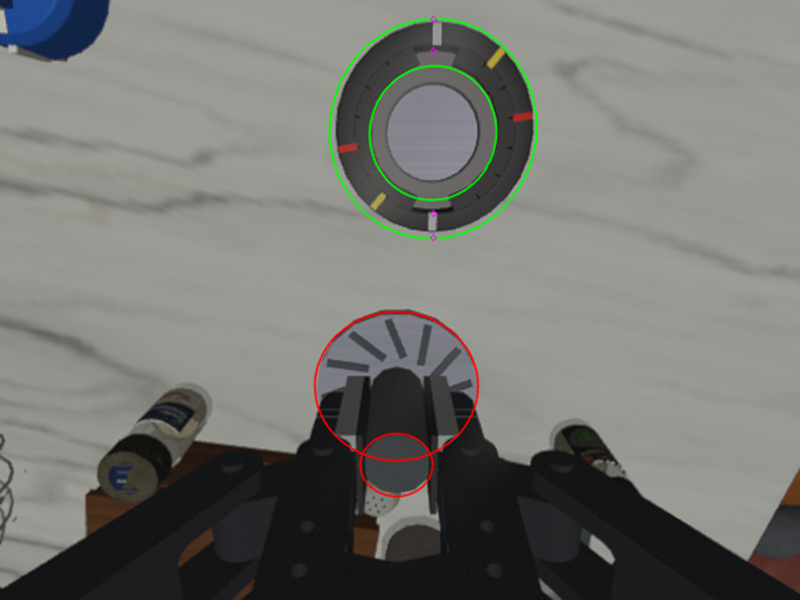

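The overlay fits. The held burr is centred on the tool axis, and the grinder rim circle is at (433,128). White marks are at (437,34) and (432,220), yellow at (496,57) and (378,201), red at (523,117) and (347,148), all in 800-px scale. I compute centre and yaw from these six marks, then insert.

```bash
python3 - <<'E'
from h import *
K=manip.calibration("wrist")
p=np.array([(437,34),(432.3,220),(496,57),(378,201),(523,117),(347,148)])*.7-np.array([.15,.15])
P=ray(K,p,.07)[:,:2]; print(P.round(4))
c=np.array([(P[i]+P[i+1])/2 for i in (0,2,4)]); print(c.round(4)); ang=[]
for i,o in ((0,0),(2,.698),(4,1.396)):
    d=P[i+1]-P[i]; ang.append(np.arctan2(d[1],d[0])+o)
print(np.round(ang,3))
c=(c.mean(0)+np.array([.511,-.027]))/2; print(c)
np.savez('g.npz',c=c,yaw=np.mean(ang))
q=quat(.25+np.pi)
manip.move_straight([*c,.14],q,velocity=.2)
F0=manip.get_force(); print(F0)
for z in (.085,.078,.074,.071,.069,.067):
    manip.move_straight([*c,z],velocity=.06); f=manip.get_force()-F0
    print(z,np.round(manip.get_tcp_pos(),4),f.round(1))
    if f[2]>12: break
print(manip.get_t())
E
```

```text
[[ 0.4581 -0.0394]
 [ 0.5602 -0.0138]
 [ 0.4611 -0.0032]
 [ 0.5572 -0.0499]
 [ 0.4881  0.0223]
 [ 0.5312 -0.0756]]
[[ 0.5091 -0.0266]
 [ 0.5092 -0.0265]
 [ 0.5096 -0.0267]]
[0.246 0.245 0.24 ]
[ 0.51015899 -0.02680348]
[ 0.1734989  -0.12939737 -0.84154622]
0.085 [ 0.5104 -0.0269  0.0855] [ 0.5 -0.1 -0.8]
0.078 [ 0.5099 -0.0267  0.0776] [-0.2  0.   0. ]
0.074 [ 0.5099 -0.0267  0.0737] [-0.3 -0.5  0.2]
0.071 [ 0.51   -0.0267  0.0708] [-0.4 -0.1 -0.5]
0.069 [ 0.5101 -0.0268  0.0689] [-0.3 -0.4  0.6]
0.067 [ 0.5105 -0.0269  0.0673] [ 0.8 -0.7  1.4]
11.925
```

```bash
python3 - <<'E'
from h import *
g=np.load('g.npz'); c=g['c']
for z in (.066,.065,.064):
    manip.move_straight([*c,z],velocity=.05); f=manip.get_force()
    print(z,np.round(manip.get_tcp_pos(),4),f.round(1))
    if f[2]>10: break
E
```

```text
0.066 [ 0.5105 -0.0269  0.0672] [-3.5  1.1  9.4]
0.065 [ 0.5106 -0.0269  0.0671] [-8.   0.9 18.9]
```

Contact is at TCP z 0.0672, which is the seated height (it would be about 0.075 on the channel floor). I release with a partial opening, since the fingertips are inside the collar, then lift and look at the lid.

```bash
python3 - <<'E'
from h import *
g=np.load('g.npz'); c=g['c']
manip.move_straight([*c,.067],velocity=.05)
manip.grip(0.40); print(manip.get_gripper_width(),np.round(manip.get_force(),1))
manip.move_straight([*c,.14],velocity=.15)
q=quat(.25+np.pi)
manip.reach([.60,-.04,.25],q)
K,im=snap("wrist","w4")
show("wrist",K,"burr_hub")
print(manip.get_t())
manip.grip(1.0)
manip.reach([.56,-.26,.27],q)
K2,im2=snap("wrist","w5"); show("wrist",K2,"lid_grip")
print(manip.get_t(),manip.get_tcp_pos())
cv2.imwrite('pics/w45.png',cv2.resize(np.hstack([im[:300],im2[:300]])[:,:,::-1],(800,214),interpolation=cv2.INTER_AREA) if 0 else np.vstack([im[:300,:],im2[:300,:]])[:,:,::-1])
np.savez('w5.npz',T=K2["camera_from_world"])
E
```

```text
0.3999611732015691 [-0.  -0.   0.7]
wrist burr_hub tip_of 0.74 [ 0.5139 -0.0299  0.0861] [315. 101.]
wrist burr_hub tip_of 0.51 [ 0.7694 -0.1646 -0.003 ] [144. 286.]
14.35
wrist lid_grip tip_of 0.77 [ 0.4796 -0.2979  0.0722] [258.  93.]
15.9083 [ 0.56057498 -0.25832285  0.26999453]
```

View pics/w45.png

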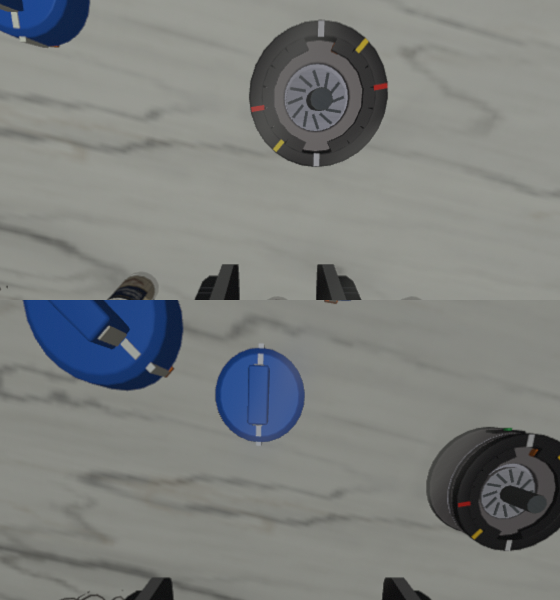

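The top half shows the burr seated level in the well, at (318,98), with the gripper off it. The bottom half shows the small lid with bar centre at (258.5,94) and pointer ends at about (261,53) and (258.5,134) in that frame. I compute its pose, then grasp it.

```bash
python3 - <<'E'
from h import *
K=manip.calibration("wrist"); im=cv2.imread('pics/w5.png')
hsv=cv2.cvtColor(im,cv2.COLOR_BGR2HSV)
# edges of bar top: dark outline
print(ray(K,[(258.5,65.5),(258.3,123),(248,94),(269.3,94)],.082).round(4))
b=ray(K,[(258.5,65.5),(258.3,123)],.082)[:,:2]; d=b[1]-b[0]; print("len",np.hypot(*d),"yaw",np.arctan2(d[1],d[0]))
m=cv2.inRange(hsv,(100,80,30),(130,255,255)); m[:, :205]=0; m[:,310:]=0
n,l,s,ce=cv2.connectedComponentsWithStats(m); i=1+np.argmax(s[1:,4]); print(s[i],ce[i])
print("dome c",[ray(K,[ce[i]],z)[0].round(4) for z in (.03,.04,.05)])
# compare: predicted dome circle silhouette for candidate centre
cb=b.mean(0); print("bar c",cb)
for z in (.017,.035,.045):
    th=np.linspace(0,6.28,60); p=px(K,np.c_[cb[0]+.046*np.cos(th),cb[1]+.046*np.sin(th),np.full(60,z)]); print(z,p.min(0).round(1),p.max(0).round(1))
E
```

```text
[[ 0.4586 -0.3013  0.082 ]
 [ 0.5052 -0.2903  0.082 ]
 [ 0.4834 -0.3049  0.082 ]
 [ 0.4787 -0.2867  0.082 ]]
len 0.047847029887523165 yaw 0.23250547591939538
[ 216   48   88   94 6408] [259.44725343  94.45755306]
dome c [array([ 0.4802, -0.2978,  0.03  ]), array([ 0.4804, -0.2973,  0.04  ]), array([ 0.4806, -0.2968,  0.05  ])]
bar c [ 0.48187255 -0.29582844]
0.017 [217.9  49.3] [305.  141.4]
0.035 [215.   46.3] [306.4 142.9]
0.045 [213.3  44.6] [307.2 143.9]
```

```bash
python3 - <<'E'
from h import *
g=np.load('g.npz'); gy=float(g['yaw']); c=g['c']
l=np.array([.4812,-.2966]); q=quat(.238+np.pi)
manip.grip(.55)
manip.reach([*l,.12],q)
F0=manip.get_force()
manip.move_straight([*l,.053],velocity=.1); print(np.round(manip.get_force()-F0,1))
manip.grip(0.0); print("grip",manip.get_gripper_width(),manip.get_finger_force())
manip.move_straight([*l,.20],velocity=.2)
print(manip.get_t(),manip.get_gripper_width(),np.round(manip.get_force()-F0,1))
manip.reach([*c,.22],quat(gy+np.pi))
K,im=snap("wrist"); show("wrist",K,"lid_grip"); t=np.array(manip.get_tcp_pos()); print(t,manip.get_t())
o=im.copy(); th=np.linspace(0,2*np.pi,90); R=np.array([[np.cos(gy),-np.sin(gy)],[np.sin(gy),np.cos(gy)]])
def poly(xy,z,col):
    P=px(K,np.c_[np.array(xy)@R.T+t[:2],np.full(len(xy),z)]); cv2.polylines(o,[np.round(P*4).astype(int)],True,col,1,cv2.LINE_AA,2)
zu=t[2]-.053
poly(.046*np.c_[np.cos(th),np.sin(th)],zu+.03,(0,255,0)); poly(.046*np.c_[np.cos(th),np.sin(th)],zu+.015,(255,255,0))
poly([(.025,.009),(-.025,.009),(-.025,-.009),(.025,-.009)],zu+.082,(255,0,0))
cv2.imwrite('pics/w6.png',cv2.resize(o[:,:,::-1],(800,600),interpolation=cv2.INTER_CUBIC))
E
```

```text
[-0.5  0.8  0.4]
grip 0.2013204198530173 60.058414936065674
19.1667 0.19573583179847281 [ 0.1  0.5 -3.1]
wrist lid_grip tip_of 0.95 [ 0.5125 -0.0288  0.2356] [273. 307.]
[ 0.51017442 -0.02807035  0.21958107] 20.325
```

View pics/w6.png

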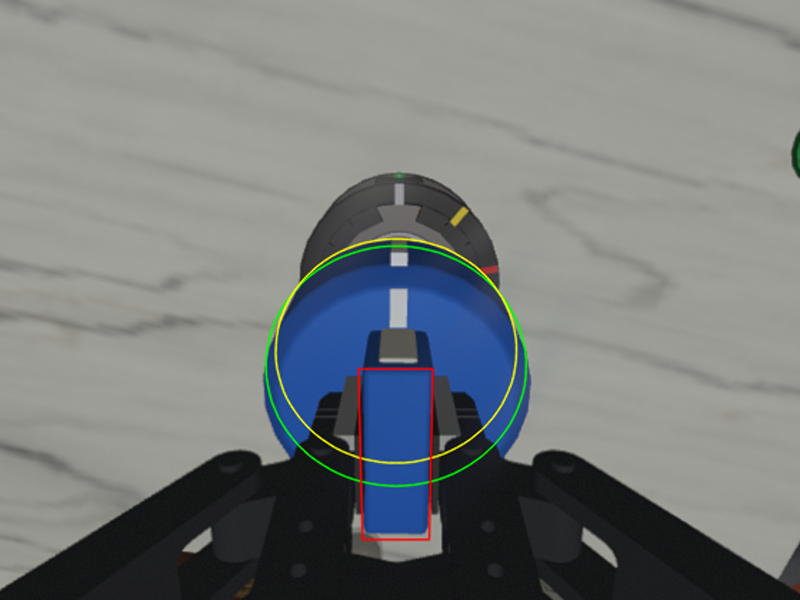

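The wrist view shows the lid held with its bar centred at about (397,448) and its pointer (398,255) in line with the grinder's white notch line (399,193). I descend with force checks: the lugs would jam at TCP z of about 0.123, and seated is about 0.111.

```bash
cat > ins.py <<'E'
from h import *
g=np.load('g.npz'); gy=float(g['yaw']); c=g['c']
q=quat(gy+np.pi); u=np.array([np.cos(gy),np.sin(gy)]); v=np.array([-u[1],u[0]])
manip.move_straight([*c,.130],q,velocity=.15); F0=manip.get_force(); print(F0.round(1),manip.get_t())
def down(dx,dy):
    p=c+dx*u+dy*v
    for z in (.125,.121,.118,.115,.113,.111):
        manip.move_straight([*p,z],velocity=.06); f=manip.get_force()-F0; a=np.array(manip.get_tcp_pos())
        print(dx,dy,z,a.round(4),f.round(1),flush=True)
        if f[2]>8: return a[2],p
    return a[2],p
for dx,dy in ((0,0),(.0015,0),(-.0015,0),(.003,0),(-.003,0)):
    z,p=down(dx,dy)
    if z<.1135: break
    manip.move_straight([*p,.127],velocity=.1)
    if manip.get_t()>34: break
print(manip.get_t())
E
python3 ins.py
```

```text
[-0.2 -0.3 -2. ] 21.075
0 0 0.125 [ 0.5104 -0.0269  0.1254] [0.9 0.7 0.2]
0 0 0.121 [ 0.5106 -0.0269  0.1214] [ 1.  -0.2  2.9]
0 0 0.118 [ 0.5099 -0.0266  0.1178] [-0.4  0.7  0.4]
0 0 0.115 [ 0.5098 -0.0267  0.1143] [-0.   0.2 -0.9]
0 0 0.113 [ 0.51   -0.0267  0.1127] [-0.2  0.2 -0.3]
0 0 0.111 [ 0.5102 -0.0267  0.1116] [-4.1  1.1  7.1]
22.575
```

In the notches and on the rim. I press lightly, then twist 0.70 rad clockwise in steps.

```bash
python3 - <<'E'
from h import *
from scipy.spatial.transform import Rotation as R
g=np.load('g.npz'); gy=float(g['yaw']); c=g['c']
manip.move_straight([*c,.1105],velocity=.05); print(np.round(manip.get_tcp_pos(),4),np.round(manip.get_force(),1))
for a in (.12,.25,.37,.48,.58,.65,.70):
    manip.reach([*c,.1107],quat(gy+np.pi-a))
    x=R.from_quat(manip.get_tool_rot()).as_matrix()[:,0]; y=(gy+np.pi-np.arctan2(x[1],x[0])+np.pi)%(2*np.pi)-np.pi
    print(a,round(y,3),np.round(manip.get_tcp_pos(),4),np.round(manip.get_force(),1),np.round(manip.get_moment(),3),round(manip.get_gripper_width(),3),flush=True)
    if np.abs(manip.get_force()).max()>40: break
K,im=snap("wrist","w7"); K2,im2=snap("top","t7"); print(manip.get_t())
crop=cv2.resize(im2[180:252,205:295],(560,448),interpolation=cv2.INTER_CUBIC)
K3,im3=snap("side"); P=px(K3,[[*c,.09]])[0].astype(int); s=cv2.resize(im3[P[1]-50:P[1]+50,P[0]-50:P[0]+50],(400,400),interpolation=cv2.INTER_CUBIC)
o=np.zeros((420,800,3),np.uint8); o[:315,:420]=cv2.resize(im,(420,315),interpolation=cv2.INTER_AREA); o[:400-30,420:]=cv2.resize(s,(380,370)); 
cv2.imwrite('pics/f7.png',o[:,:,::-1])
E
```

```text
[ 0.5102 -0.0267  0.1115] [-4.3  1.7  9.7]
0.12 0.121 [ 0.5102 -0.0268  0.1116] [-4.6  0.8  8.5] [ 0.346  1.151 -0.269] 0.198
0.25 0.251 [ 0.5102 -0.0268  0.1116] [-4.9  1.9  7.3] [ 0.35   1.106 -0.248] 0.201
0.37 0.371 [ 0.51   -0.0267  0.1116] [-5.6  2.2  8.9] [ 0.472  1.363 -0.309] 0.201
0.48 0.481 [ 0.51   -0.0267  0.1115] [-6.6  1.2  7.6] [ 0.422  1.44  -0.259] 0.199
0.58 0.581 [ 0.5101 -0.0267  0.1116] [-5.1  2.5  8.6] [ 0.412  1.293 -0.259] 0.199
0.65 0.65 [ 0.5102 -0.0265  0.1116] [-4.3  1.6  7.3] [ 0.689  1.11  -0.1  ] 0.197
0.7 0.7 [ 0.5102 -0.0264  0.1116] [-4.4  3.1  8.2] [ 0.841  1.034 -0.025] 0.202
24.675
```

View pics/f7.png

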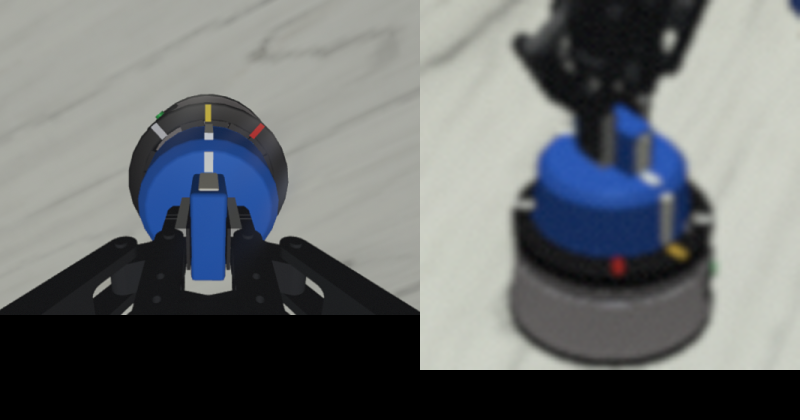

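The wrist crop shows the lid pointer (208,140) in line with the yellow mark (208,113), midway between white (160,130) and red (257,130). The side view shows the lid flat on the rim with its pointer at the yellow mark (675,250). I hand in while still gripping.

```bash
python3 - <<'E'
from h import *
manip.hold(.5); print(manip.get_tcp_pos(),manip.get_gripper_width(),manip.get_t())
print(manip.sign_off())
E
```

```text
[ 0.51021513 -0.02638624  0.11159498] 0.20308340763072255 25.225
the job is handed in; nothing more can be done
None
```

I seated the steel burr in the well and released it, fitted the smallest lid on the rim, turned it to the yellow pulse mark (0.70 rad) and handed the job in at 25 s with the lid still gripped; I did not read the switch ring or lock pawl directly.

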